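Index the hex body in the leaf drill jig and shut the leaf

ROBOT

A 6-joint arm with a two-finger parallel gripper is mounted at the origin on a cart in front of the work surface, level with it; the furniture and walls round the work are solid. World frame = base frame: x ahead of the robot, y to its left, z up, the work surface at z = 0. Lengths are in m, angles in rad, forces in N, time in s.
With the tool pointing down it reaches from about 0.3 to 0.775 m from the base axis. Payload 14.6 kg.
Tool frame: the origin (TCP) lies midway between the tips of the shut fingers; the grasp point (between the pads) lies 19 mm behind it (bot.grasp_offset is the distance from the TCP to the grasp point, in m); z points along the fingers, y is the line along which they close (so a half turn about z gives the same grasp; the last joint's range is limited). The gripper opens to 85 mm and grips with 20 to 120 N. Pads are 22 mm wide; open, the fingers measure 114 mm over their backs; the gripper's body (76 mm by 85 mm) begins 54 mm behind the grasp point. The pads swing forward as they close: fully open they stand 13 mm farther back than shut.
Start: joints at [-0.067, 0.3, 1.521, -0, 1.321, -0.067], TCP at [0.55, -0, 0.231] pointing down, gripper open.
Joint ranges: [-3.03, 3.03], [-0.79, 2.21], [0.23, 2.52], [-1.04, 4.18], [0, 3.07], [-2.55, 2.55]. Speed limits (rad/s): [2.22, 2.22, 2.57, 3.14, 3.14, 3.14].

INTERFACE

Orientations are given as [roll, pitch, yaw] about the fixed x, y, z axes, in that order (R = Rz(yaw) Ry(pitch) Rx(roll)).
In Python, from bench import readout, vision, bot gives the robot as it stands.
- The arm moves only by the tool arm_command, never from a script. Its argument "commands" is a list of rows, each a list of 5 numbers: the finger opening in m, from 0 to 0.0854, then the shift along the tool's x, y, z in m, then the turn about the tool's z in degrees. In form: [[grip, tx, ty, tz, spin], ...]. A call has 1 to 5 rows; each row shifts and turns the commanded pose from where the row before left it, along the tool's axes as they then stand; what a row does not reach is not made up. A row lasts 1/10 s, in which the tool goes at most 50 mm and 8.59 degrees, less where a joint would pass 70% of its speed; a pose out of reach is approached as far as the arm can. A call with a gripper value outside its range is refused whole. The fingers move at their own pace and stop on an object; "force" is the grip in N (left out, the last holds). Time passes only in rows, so rows that do not move let the fingers close. It gives the time, the measured TCP pose, the force, the opening and the grip force at its end, in the units of the state.
- readout.get_state(): the state, without advancing time (a new reading comes with each control period).
- vision.camera(name): name is "scene" or "side" or "wrist"; returns a dict with "image" (384x512x3 uint8, red, green, blue), "z_map" (384x512 float32, m along the optical axis (not along the pixel's ray), 0 where there is no reading), "camera_matrix" (3x3 intrinsics, pixels), "R" (3x3) and "t" (3): a world point X has camera coordinates R X + t. Camera axes: x right, y down, z forward; pixel columns grow to the right and rows downward; lengths in m; the calibration is good to about 2 mm. A picture is of the moment at which its call begins.
- bot.hand_in(): hands the job in; it is judged then, once.
The state is a dict: "clock": time; "joint_positions": joint angles; "qvel": joint speeds; "joint_torque": joint torques, N m; "ee_pos": TCP position; "eef_rot": TCP orientation; "ft_force": force on the tool from outside, world axes, zero at the start; "torque": the same for the moment, N m; "width": finger opening in m; "finger_force": force on a finger pad.
Only numpy, scipy, OpenCV 4.12 (cv2) and the standard library are available. Lean on these libraries where they do the work, as an engineer would, in place of code of your own. Each camera call takes 0.05 s, during which the arm holds its last target. There are 200 camera calls.

TASK

The bored hex body lies in the nest of the drill jig with its port turned away from the top. Index it so that the flat with the port faces straight up, seat it in the nest again and push it fully home against the end stop, then swing the jig's leaf down until it is fully shut with its locating plug in the port. Leave the hammer, dial indicator, micrometer and hex key where they lie.

Things in the scene. Friction and masses are not known exactly. Their poses are not given: they have to be found in the camera images.
- hex_body: Aluminium hex bar, 46 mm across flats, 53 across corners, 120 long, 32 mm bore, 0.35 to 0.6 kg. Origin at its centre, y along it, z out of the one flat with a port. It starts in the nest 5 to 16 mm short of the stop, z slanting down to the robot's side: a 120 degree roll (robot's side up, over and away) brings the port on top.
- port (a point): Centre of the port's mouth on the hex body, 23 mm from its axis: a rounded slot through the wall, 16 mm along the bar and 14 mm across, at mid-length, so either end of the bar may go to the stop. The other five flats are plain.
- drill_jig: Steel jig fixed on the bench, base 104 x 184 x 12 mm. Origin on the bench under the nest; x across it (away from robot), y along it to the stop and hinge, z up. Nest: two half-hex cradles, y = -56 to -34 and 34 to 56 mm, floor at z = 48, walls sloping out 60 degrees from level to z = 62 (44 mm wide there), 1 mm slack. A bar in it can slide along y, not roll; fingers fit between the cradles.
- nest_home (a point): The hex body's centre when seated and home: 71 mm above the bench; axes as the jig. Its end then touches two stop buttons at y = +60 mm; the stop block behind them reaches 96 mm above the bench; the -y end is open. Between the cradles the bar hangs 36 mm clear of the base plate.
- leaf_pivot (a point): Fixed point on the leaf's hinge axis: 92 mm from nest_home along the jig's +y, 102 mm above the bench; the axis runs along the jig's x. Hinge lugs beside it reach 118 mm above the bench.
- leaf_tab (a point): Middle of the outer (shut: upper) face of the leaf's end tab (36 x 28 x 10 mm), 150 mm from the hinge axis, moving with the leaf; z out of that face. Shut: 107 mm above the bench, 58 mm from nest_home along -y. Leaf 60 mm wide, 12 thick; two bushes 64 and 120 mm from the axis stand 3 mm proud outside; a 10 mm tapered plug, 9 mm long, inside at 92 mm.
- jig_leaf (a joint): Leaf angle, rad: 0 shut, grows as it opens, 1.65 to 1.9 at the start (leaning back past upright). Stiff hinge: it stays where it is left and takes 0.5 to 5 N at the tab to move. If a plain flat is up or the bar is well short of the stop, the plug cannot enter the port and the leaf stops 0.05 to 0.1 rad high.
- dial_indicator: Round dial indicator lying on the bench behind the jig, 102 x 57 x 21 mm; origin under its middle. Leave alone.
- micrometer: Outside micrometer lying on the bench at the left, 44 x 124 x 16 mm; origin under its middle. Leave alone.
- brass_hammer: Brass hammer lying on the bench at the right, 64 x 255 x 30 mm; origin under its middle. Leave alone.
- t_hex_key: T-handle hex key lying on the bench at the right, 90 x 160 x 16 mm; origin under its middle. Leave alone.
Mind the look-alikes: they are no part of the job. Of the things that look like the drill_jig, the larger one is meant.

How it is judged:
On the way:
1. hex body back in the nest with its port facing up, leaf still open (angle between hex_body's own z axis and vertical below 0.1 rad and z of hex_body in the frame of nest_home below 0.003 m and horizontal distance between hex_body and nest_home below 0.025 m and value of joint jig_leaf above 0.5 rad), for 0.2 s.
At the end, for the whole second after the job is handed in: Hex body at rest in the nest, port flat up within 0.1 rad, centre within 3 mm of the seated height, within 3 mm of home along the nest and 3.5 mm level from it; leaf shut to under 0.03 rad (angle between hex_body's own z axis and vertical below 0.1 rad and z of hex_body in the frame of nest_home between -0.003 and 0.003 m and y of hex_body in the frame of nest_home above -0.003 m and horizontal distance between hex_body and nest_home below 0.0035 m and value of joint jig_leaf below 0.03 rad and linear speed of hex_body below 0.01 m/s); the robot touches nothing.
It fails at once if a bystander (hammer, dial indicator, micrometer or hex key) is moved by more than 20 mm (distance of any of dial_indicator, micrometer, brass_hammer, t_hex_key from where it was at the start of the episode above 0.02 m).
It also fails if it takes over 56 s, if anything falls off the work surface, if the arm or the gripper's body presses on something with over 40 N, if the wrist force passes 120 N, or if a joint passes its speed limit or range.

## Working session

There is one attempt and no reset: what is moved stays moved. The work goes in short steps, Python scripts to look and compute and a tool call to move; the robot and the scene stay as the last step left them, time stands still between calls to the robot, and variables do not carry over. Pictures are saved under pics/ and viewed, at most 10 in all, crops included, and the job is handed in when it is done.

Besides the shell and the picture viewer there is one more tool, called as name(argument=value, ...) on one line, values as JSON. arm_command: Moves the arm, as the interface text tells. Its arguments: {"type":"object","properties":{"commands":{"type":"array","items":{"type":"array","items":{"type":"number"}}},"force":{"type":"number"}},"required":["commands"]}

```bash
mkdir -p pics; ls
python3 - <<'E'
from bench import readout, vision, bot
import cv2,numpy as np
ims=[]
for n in ["scene","side"]:
    c=vision.camera(n); np.savez(f'{n}0.npz',**c); cv2.imwrite(f'pics/{n}0.png',c["image"][:,:,::-1]); print(n,c["camera_matrix"].tolist(),(-c["R"].T@c["t"]).round(3),c["R"].round(2).tolist())
print(readout.get_state())
E
```

```text
pics
scene [[377.7572331310351, 0.0, 256.0359456710735], [0.0, 377.7572331310351, 187.13171984240228], [0.0, 0.0, 1.0]] [-0.032 -0.702  0.891] [[0.77, -0.64, -0.01], [-0.43, -0.51, -0.75], [0.47, 0.58, -0.66]]
side [[375.84738485371673, 0.0, 262.1268726906745], [0.0, 375.84738485371673, 196.26244032094186], [0.0, 0.0, 1.0]] [0.549 0.924 0.617] [[-1.0, -0.02, -0.01], [-0.0, 0.5, -0.87], [0.03, -0.87, -0.5]]
{'clock': 0.1, 'joint_positions': array([-6.66138819e-02,  3.00433842e-01,  1.52151478e+00,  2.56786047e-06,
        1.32070511e+00, -6.66007759e-02]), 'qvel': array([ 0.00047624, -0.00331874, -0.00137033,  0.00095724, -0.00140453,
        0.00074887]), 'joint_torque': array([ 5.41233840e-04, -5.44380498e+01, -3.62372375e+01, -1.11349805e-04,
        3.02289474e-03, -1.80062301e-05]), 'ee_pos': array([5.49791327e-01, 3.96304315e-06, 2.30769799e-01]), 'eef_rot': array([-3.14053409e+00, -7.30984094e-05,  1.57078255e+00]), 'ft_force': array([-0.17374008,  0.46261976, -0.40669334]), 'torque': array([ 3.46102283e-03, -1.86756036e-02,  2.87099574e-05]), 'finger_force': 0.0, 'width': 0.08563755328343188}
```

View pics/scene0.png

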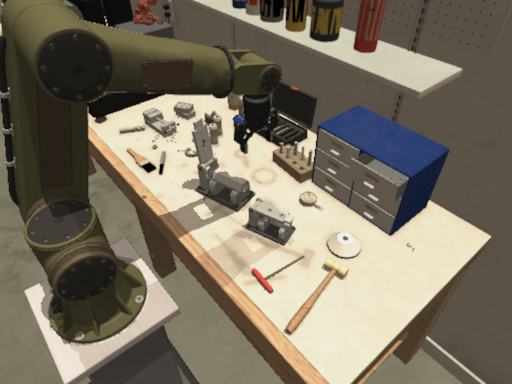

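View pics/side0.png

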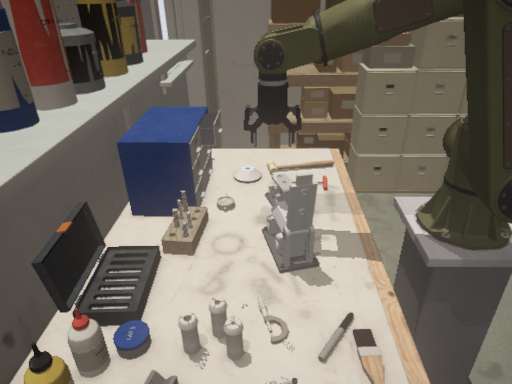

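The scene view shows the jig with its open leaf near (215,175) and a smaller look-alike at (272,220). The side view shows the leaf standing near (293,215), with its back to that camera.

```bash
cat > h.py <<'E'
import numpy as np,cv2
def cloud(c):
    z=c["z_map"];K=c["camera_matrix"];v,u=np.indices(z.shape)
    p=np.stack([(u-K[0,2])*z/K[0,0],(v-K[1,2])*z/K[1,1],z],-1)
    P=(p-c["t"])@c["R"]; P[z==0]=np.nan
    return P
def proj(c,X):
    q=np.atleast_2d(X)@c["R"].T+c["t"]; q=q@c["camera_matrix"].T; return q[:,:2]/q[:,2:]
E
python3 - <<'E'
from h import *
c=dict(np.load('scene0.npz'));P=cloud(c)
for u,v in [(228,187),(205,140),(250,185),(272,220),(225,205),(200,185),(250,195)]: print(u,v,P[v,u].round(3))
big=cv2.resize(c["image"][100:260,160:330,::-1],None,fx=4.6,fy=3.7*1,interpolation=cv2.INTER_CUBIC)
s=dict(np.load('side0.npz'));P2=cloud(s)
for u,v in [(293,200),(293,240),(293,262),(265,235),(318,262)]: print(u,v,P2[v,u].round(3))
cv2.imwrite('pics/crop0.png',big)
for Q in (P,P2):
    m=(Q[...,2]>.006)&(Q[...,2]<.017)&(Q[...,0]>.3)&(Q[...,0]<.75)&(Q[...,1]<.35)&(Q[...,1]>-.1)
    L=cv2.connectedComponentsWithStats(m.astype(np.uint8))
    for i in range(1,L[0]):
        if L[2][i,4]>25:
            q=Q[L[1]==i][:,:2]; print(L[2][i],q.min(0).round(3),q.max(0).round(3),cv2.minAreaRect((q*1000).astype(np.float32)))
E
```

```text
228 187 [0.493 0.086 0.055]
205 140 [0.483 0.183 0.197]
250 185 [ 0.598  0.1   -0.005]
272 220 [ 0.535 -0.089  0.008]
225 205 [0.464 0.068 0.003]
200 185 [0.447 0.191 0.019]
250 195 [0.554 0.045 0.011]
293 200 [0.503 0.216 0.202]
293 240 [0.497 0.176 0.065]
293 262 [0.496 0.193 0.01 ]
265 235 [0.568 0.079 0.01 ]
318 262 [0.435 0.192 0.01 ]
[277 161  27  21  61] [ 0.736 -0.015] [0.75  0.121] ((742.8818969726562, 53.2144775390625), (136.3480224609375, 13.342142105102539), 89.6394271850586)
[196 186  60  25 487] [0.428 0.016] [0.576 0.193] ((501.1881408691406, 117.27703094482422), (105.62303161621094, 185.17617797851562), 16.171844482421875)
[300 192  16  12  65] [ 0.666 -0.1  ] [ 0.723 -0.058] ((694.0192260742188, -78.8873291015625), (57.35724639892578, 41.67876434326172), 1.1350656747817993)
[246 223  15   9  68] [ 0.453 -0.099] [ 0.487 -0.056] ((468.61834716796875, -75.807861328125), (25.198379516601562, 45.94068145751953), 40.26301956176758)
[217 201  18  10  82] [ 0.668 -0.094] [ 0.721 -0.055] ((696.9135131835938, -77.1162109375), (38.65105438232422, 49.22071075439453), 68.40383911132812)
[197 216  12  29  50] [ 0.739 -0.013] [0.75  0.118] ((743.8079223632812, 52.49938201904297), (130.7781219482422, 1.8265295028686523), 85.33446502685547)
[262 228  58  44 690] [0.432 0.051] [0.577 0.223] ((503.616943359375, 124.25435638427734), (104.19207763671875, 181.46401977539062), 15.575764656066895)
[258 295  10  16  95] [0.559 0.308] [0.579 0.35 ] ((571.2332153320312, 329.3161315917969), (15.870174407958984, 43.7919807434082), 14.283893585205078)
```

View pics/crop0.png

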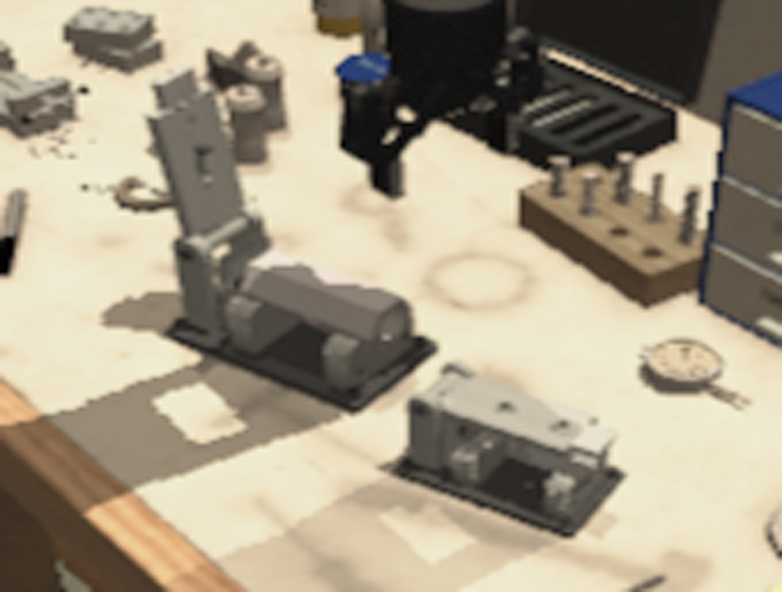

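The crop shows the larger jig, with the bar lying in its nest from about (245,290) to (400,320) and the leaf standing at (200,150). The tool stays vertical, so I plan to index the bar in 30° steps by tipping it on the cradle edges. First I'll go above the jig for a close look.

Run:
```python
from h import *
for n in ('scene','side'):
    c=dict(np.load(n+'0.npz'));P=cloud(c)
    m=(P[...,0]>.40)&(P[...,0]<.6)&(P[...,1]>-.0)&(P[...,1]<.28)&(P[...,2]>.02)
    a=np.radians(16); ex=np.array([np.cos(a),np.sin(a)]);ey=np.array([-ex[1],ex[0]])
    q=P[m]; L=np.c_[(q[:,:2]-[.5,.12])@ex,(q[:,:2]-[.5,.12])@ey,q[:,2]]
    t=L[(abs(L[:,2]-.094)<.005)&(abs(L[:,0])<.03)&(L[:,1]<.08)]
    print(n,'top',len(t),t.min(0).round(3),t.max(0).round(3),np.median(t,0).round(3))
    for lo in np.arange(.02,.27,.02):
        s=L[(L[:,2]>=lo)&(L[:,2]<lo+.02)]
        if len(s): print(lo.round(2),len(s),np.percentile(s,[3,50,97],axis=0)[:,:2].round(3).tolist())
```

```text
scene top 268 [-0.029 -0.092  0.089] [0.029 0.062 0.099] [ 0.001 -0.017  0.092]
0.02 165 [[-0.039, -0.081], [-0.03, 0.011], [0.029, 0.077]]
0.04 219 [[-0.039, -0.09], [-0.027, -0.005], [0.015, 0.078]]
0.06 256 [[-0.032, -0.09], [-0.021, -0.013], [0.023, 0.077]]
0.08 454 [[-0.032, -0.088], [-0.006, -0.008], [0.026, 0.065]]
0.1 124 [[-0.034, 0.052], [-0.006, 0.063], [0.035, 0.077]]
0.12 82 [[-0.028, 0.063], [0.001, 0.067], [0.031, 0.075]]
0.14 88 [[-0.028, 0.066], [-0.004, 0.07], [0.031, 0.079]]
0.16 82 [[-0.027, 0.069], [-0.001, 0.073], [0.033, 0.083]]
0.18 90 [[-0.028, 0.069], [-0.005, 0.075], [0.03, 0.083]]
0.2 92 [[-0.027, 0.075], [0.002, 0.078], [0.033, 0.087]]
0.22 101 [[-0.027, 0.078], [-0.003, 0.081], [0.032, 0.091]]
0.24 73 [[-0.035, -0.137], [0.001, 0.084], [0.056, 0.094]]
0.26 39 [[-0.036, -0.139], [0.015, 0.084], [0.058, 0.094]]
side top 187 [-0.019 -0.088  0.089] [0.027 0.08  0.099] [ 0.01  -0.044  0.093]
0.02 314 [[-0.027, -0.063], [0.018, 0.053], [0.044, 0.087]]
0.04 332 [[-0.026, -0.066], [0.029, 0.053], [0.044, 0.087]]
0.06 302 [[-0.024, -0.075], [0.027, 0.053], [0.04, 0.086]]
0.08 366 [[-0.025, -0.082], [0.016, -0.02], [0.04, 0.086]]
0.1 249 [[-0.028, 0.066], [0.01, 0.078], [0.041, 0.085]]
0.12 171 [[-0.023, 0.072], [0.008, 0.079], [0.035, 0.082]]
0.14 176 [[-0.022, 0.077], [0.007, 0.082], [0.035, 0.086]]
0.16 185 [[-0.023, 0.076], [0.009, 0.085], [0.035, 0.088]]
0.18 193 [[-0.022, 0.083], [0.007, 0.087], [0.036, 0.09]]
0.2 206 [[-0.023, 0.081], [0.01, 0.09], [0.036, 0.094]]
0.22 230 [[-0.022, 0.085], [0.009, 0.093], [0.036, 0.096]]
0.24 182 [[-0.035, -0.132], [0.007, 0.094], [0.063, 0.097]]
0.26 122 [[-0.037, -0.136], [0.003, -0.104], [0.064, 0.097]]
```

arm_command(commands=[[0.085,0.02,-0.01,-0.01,-8],[0.085,0.03,-0.01,-0.01,-8.2],[0.085,0.02,-0.01,0,0],[0.085,0,0,0,0]])

```text
clock: 0.5
ee_pos: [0.5096, 0.0663, 0.2515]
eef_rot: [3.142, -0.0, 1.856]
ft_force: [0.7, -0.5, -0.3]
width: 0.0849
finger_force: 0.0
```

Run:
```python
from h import *
from bench import vision
c=vision.camera("wrist"); np.savez('w1.npz',**c); cv2.imwrite('pics/w1.png',c["image"][:,:,::-1])
P=cloud(c)
a=np.radians(16.2); ex=np.array([np.cos(a),np.sin(a)]);ey=np.array([-ex[1],ex[0]])
L=np.concatenate([(P[...,:2]-[.5,.12])@np.c_[ex,ey],P[...,2:]],-1); 
m=(abs(L[...,2]-.012)<.004); k=cv2.connectedComponentsWithStats(m.astype(np.uint8))
for i in range(1,k[0]):
    if k[2][i,4]>300: q=P[k[1]==i]; print('base',k[2][i],cv2.minAreaRect((q[:,:2]*1000).astype(np.float32)),np.median(q[:,2]))
for z0 in (.094,.062,.096,.118):
    m=(abs(L[...,2]-z0)<.003)&(abs(L[...,0])<.1); k=cv2.connectedComponentsWithStats(m.astype(np.uint8))
    for i in range(1,k[0]):
        if k[2][i,4]>120: q=L[k[1]==i]; print(z0,k[2][i],np.percentile(q,[1,50,99],axis=0).round(4).tolist(),cv2.minAreaRect((q[:,:2]*1000).astype(np.float32)))
print(-c["R"].T@c["t"])
```

```text
base [ 219   13   98  171 4093] ((506.7322082519531, 120.1849136352539), (104.05157470703125, 182.56207275390625), 15.327849388122559) 0.011961125050777507
base [245  34  47  11 430] ((489.1105041503906, 184.75286865234375), (48.092628479003906, 9.020444869995117), 14.971829414367676) 0.012164767144848255
base [409 137  78 124 602] ((747.966064453125, 70.61788940429688), (169.18215942382812, 2.978100538253784), 84.85834503173828) 0.011968930141908843
base [ 188  227   68   94 1743] ((516.0743408203125, -106.63954162597656), (78.5291748046875, 139.41213989257812), 19.342161178588867) 0.009265265044566052
0.094 [ 242   35   61   29 1073] [[-0.0167, 0.0374, 0.0926], [0.0074, 0.0449, 0.0955], [0.0311, 0.0521, 0.0969]] ((8.19798755645752, 44.812705993652344), (50.964088439941406, 21.385696411132812), 8.758049011230469)
0.094 [ 250   73   39  132 4334] [[-0.0087, -0.0884, 0.0913], [0.0059, -0.0252, 0.0939], [0.0208, 0.0284, 0.0957]] ((5.7909345626831055, -30.38199234008789), (119.83851623535156, 31.47804832458496), 89.0245590209961)
0.062 [227  71  20  24 275] [[-0.0327, 0.011, 0.0591], [-
[... 757 characters left out ...]
70117), 1.784142255783081)
0.096 [ 242   44   58   20 1079] [[-0.0167, 0.0379, 0.0936], [0.0066, 0.0449, 0.0955], [0.0307, 0.0519, 0.0973]] ((7.183664321899414, 44.82073211669922), (14.526041030883789, 47.887882232666016), 89.09175872802734)
0.096 [ 251   73   36  132 3752] [[-0.0077, -0.0883, 0.093], [0.0061, -0.0253, 0.0941], [0.0199, 0.0284, 0.0958]] ((5.806576728820801, -30.245323181152344), (119.29156494140625, 29.19350814819336), 89.12105560302734)
0.118 [227   4  93  30 521] [[-0.027, 0.0585, 0.1151], [0.0024, 0.0641, 0.1171], [0.042, 0.0757, 0.1208]] ((7.572231292724609, 67.24390411376953), (18.379047393798828, 69.29641723632812), 88.51295471191406)
[0.48838179 0.13865592 0.39407622]
```

View pics/w1.png

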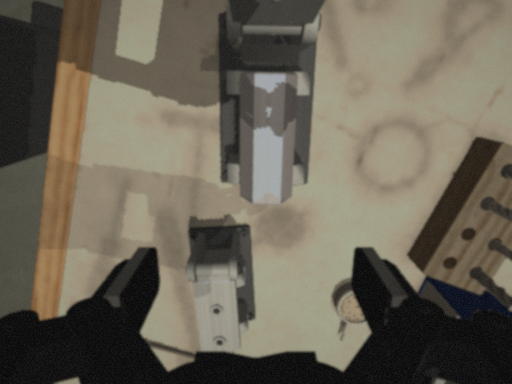

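The wrist view shows the bar lengthwise at about (267,140), the cradle tops beside it, and the hinge at (275,25). Measured: yaw 15.25°, home at (0.5124, 0.0988), and the bar about 6.5 mm short. All of this agrees with the given sizes. Next I go down and grip it.

arm_command(commands=[[0.085,0.024,0.011,0.03,1.1],[0.085,0,0,0.05,0],[0.085,0,0,0.05,0],[0.085,0,0,0.045,0],[0.085,0,0,0.025,0]], force=25)

```text
clock: 1.05
ee_pos: [0.5133, 0.0899, 0.0473]
eef_rot: [-3.137, -0.001, 1.833]
ft_force: [0.1, 0.4, 0.1]
width: 0.0849
finger_force: 0.0
```

arm_command(commands=[[0.05,0,0,0,0],[0.04,0,0,0,0],[0.04,0,0,0,0],[0.04,0,0,0,0],[0.04,0,0,0,0]], force=25)

```text
clock: 1.55
ee_pos: [0.5153, 0.0906, 0.0528]
eef_rot: [3.139, 0.001, 1.834]
ft_force: [-2.8, -3.8, 8.1]
width: 0.0515
finger_force: 27.4
```

arm_command(commands=[[0.04,0,0,-0.008,0],[0.04,0,0,-0.01,0],[0.04,0,0,-0.01,0],[0.04,0,0,0,0]])

```text
clock: 1.95
ee_pos: [0.5154, 0.091, 0.0812]
eef_rot: [3.139, 0.0, 1.834]
ft_force: [0.1, 0.6, -3.5]
width: 0.0519
finger_force: 27.6
```

```bash
cat >> h.py <<'E'
def look(n):
    from bench import vision
    from scipy.stats import binned_statistic
    c=vision.camera("wrist"); np.savez(n+'.npz',**c); cv2.imwrite(f'pics/{n}.png',c["image"][:,:,::-1])
    P=cloud(c);a=np.radians(15.25);ex=np.array([np.cos(a),np.sin(a)]);ey=np.array([-ex[1],ex[0]])
    L=np.concatenate([(P[...,:2]-[.5124,.0988])@np.c_[ex,ey],P[...,2:]],-1)
    for lo in (-.06,-.03,.03,.045): # profile across the bar: top height vs x, in mm
        q=L[(L[...,1]>lo)&(L[...,1]<lo+.014)&(abs(L[...,0])<.045)&(L[...,2]>.03)&(L[...,2]<.16)]
        if len(q)>20:
            s=binned_statistic(q[:,0],q[:,2],'median',bins=18,range=(-.045,.045))[0]
            print(lo,(s*1000).round(0).tolist())
    q=L[(abs(L[...,0])<.02)&(L[...,2]>.085)&(L[...,2]<.125)&(abs(L[...,1])<.07)]
    if len(q): print('y ext',np.percentile(q[:,1],[.5,99.5]).round(4))
    return c,L
E
python3 -c "
from h import *; look('w2')"
```

```text
-0.06 [nan, 60.0, 61.0, 99.0, 102.0, nan, nan, nan, nan, nan, nan, nan, nan, 105.0, 101.0, nan, 60.0, nan]
-0.03 [138.0, 137.0, nan, 111.0, 105.0, 114.0, 122.0, 122.0, 122.0, 122.0, 122.0, 122.0, 117.0, 108.0, 104.0, nan, 137.0, 138.0]
0.03 [58.0, 59.0, 61.0, 100.0, 105.0, 114.0, 122.0, 122.0, 122.0, 122.0, 122.0, 122.0, 117.0, 108.0, 101.0, nan, 59.0, nan]
0.045 [58.0, 59.0, 61.0, 64.0, 102.0, 110.0, 120.0, 122.0, 122.0, 122.0, 122.0, 121.0, 113.0, 105.0, 64.0, 61.0, 59.0, nan]
y ext [-0.0326  0.0696]
```

View pics/w2.png

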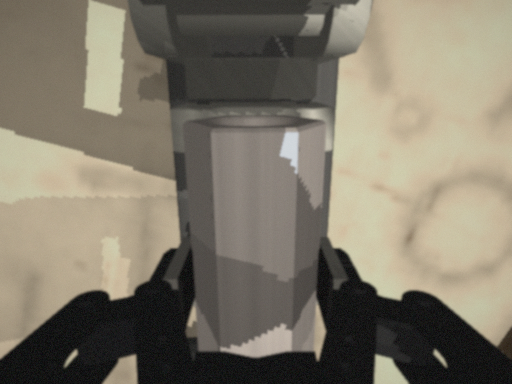

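The bar is held level across its corners, with its top flat at z=122 between columns 210 and 300. Next I shift it 11 mm toward the robot and press it on the near wall edge.

arm_command(commands=[[0.04,0,-0.011,0,0],[0.04,0,0,0.011,0],[0.04,0,0,0.004,0],[0.04,0,0,0.003,0],[0.04,0,0,0.003,0]])

```text
clock: 2.5
ee_pos: [0.5074, 0.0887, 0.0601]
eef_rot: [3.133, 0.001, 1.834]
ft_force: [13.9, 6.9, 14.4]
width: 0.051
finger_force: 23.4
```

```bash
python3 -c "
from h import *; look('w3')
from bench import readout;s=readout.get_state();print(s['ft_force'],s['width'],s['ee_pos'],s['torque'])"
```

```text
-0.06 [58.0, nan, nan, nan, nan, nan, nan, nan, nan, nan, nan, nan, 80.0, 63.0, 64.0, nan, nan, nan]
-0.03 [nan, nan, 90.0, 95.0, 101.0, 106.0, 107.0, 106.0, 105.0, 105.0, 104.0, 96.0, 87.0, nan, nan, 117.0, 121.0, 123.0]
0.03 [58.0, 59.0, 90.0, 95.0, 101.0, 107.0, 107.0, 106.0, 105.0, 105.0, 104.0, 96.0, 84.0, 63.0, 64.0, 62.0, 59.0, nan]
0.045 [58.0, 59.0, 88.0, 93.0, 99.0, 105.0, 107.0, 106.0, 105.0, 104.0, 103.0, 90.0, 57.0, 62.0, 64.0, 62.0, 59.0, nan]
y ext [-0.0276  0.0697]
[12.42473808  5.15826821 10.35720355] 0.05108512080006387 [0.50755879 0.08878843 0.05979583] [ 0.8374432  -1.75136677  0.11062908]
```

arm_command(commands=[[0.04,0,0,0.003,0],[0.04,0,0,0.003,0],[0.04,0,0,0.003,0]])

```text
clock: 2.85
ee_pos: [0.5072, 0.0885, 0.0505]
eef_rot: [3.134, 0.001, 1.834]
ft_force: [10.5, 3.1, 4.6]
width: 0.046
finger_force: 24.4
```

```bash
python3 -c "
from h import *; look('w3')
from bench import readout;s=readout.get_state();print(s['ft_force'],s['width'],s['ee_pos'],s['torque'])"
```

```text
-0.03 [nan, nan, 93.0, 95.0, 98.0, 101.0, 104.0, 106.0, 103.0, 101.0, 98.0, 96.0, 91.0, nan, 106.0, 107.0, 112.0, 114.0]
0.03 [58.0, 58.0, 92.0, 95.0, 98.0, 101.0, 104.0, 106.0, 103.0, 101.0, 98.0, 96.0, nan, 63.0, 64.0, 62.0, 59.0, 57.0]
0.045 [58.0, 59.0, 62.0, 93.0, 97.0, 100.0, 103.0, 105.0, 102.0, 100.0, 97.0, 95.0, 53.0, 62.0, 64.0, 62.0, 59.0, nan]
y ext [-0.0219  0.0697]
[10.55906512  2.57834309  7.58786675] 0.04572739855562087 [0.50688564 0.08847354 0.05002226] [ 0.40196212 -1.70933419 -0.0745275 ]
```

The profile shows a clean 30° roll: the top corner is at x≈-8 mm and the grip is on flats at 46 mm. Next I recentre with a small near-side offset, lower and release.

arm_command(commands=[[0.04,0,0,-0.006,0],[0.04,0,0.005,0,0],[0.04,0,0,0.004,0],[0.04,0,0,0.002,0],[0.04,0,0,0.001,0]])

```text
clock: 3.4
ee_pos: [0.5092, 0.0894, 0.0484]
eef_rot: [3.141, 0.0, 1.834]
ft_force: [0.7, 0.9, 9.5]
width: 0.0457
finger_force: 24.8
```

```bash
python3 -c "
from h import *; look('w4')
from bench import readout;s=readout.get_state();print(s['ft_force'],s['width'],s['ee_pos'],s['torque'])"
```

```text
-0.03 [104.0, nan, nan, 93.0, 95.0, 98.0, 101.0, 104.0, 103.0, 100.0, 98.0, 95.0, 93.0, nan, nan, 104.0, 108.0, 111.0]
0.03 [58.0, 59.0, nan, 93.0, 95.0, 98.0, 101.0, 104.0, 103.0, 101.0, 98.0, 95.0, 93.0, 63.0, 64.0, 62.0, 59.0, nan]
0.045 [58.0, 59.0, 61.0, 92.0, 94.0, 97.0, 100.0, 103.0, 103.0, 100.0, 97.0, 94.0, 91.0, 62.0, 64.0, 62.0, 59.0, 57.0]
y ext [-0.0211  0.0697]
[0.97387812 1.20294948 2.98878298] 0.04577404040041244 [0.50926278 0.08939813 0.04840437] [ 0.07819769 -0.11585503  0.02766517]
```

arm_command(commands=[[0.085,0,0,0,0],[0.085,0,0,0,0],[0.085,0,0,0,0],[0.085,0,0,0,0]])

```text
clock: 3.85
ee_pos: [0.5087, 0.0893, 0.0482]
eef_rot: [-3.141, -0.0, 1.834]
ft_force: [0.4, -0.5, -0.2]
width: 0.085
finger_force: 0.0
```

```bash
python3 -c "
from h import *; look('w5')
from bench import readout;s=readout.get_state();print(s['ft_force'],s['width'],s['ee_pos'],s['torque'])"
```

```text
-0.06 [58.0, 60.0, 62.0, 64.0, nan, nan, nan, nan, nan, nan, nan, nan, nan, nan, 64.0, 62.0, 59.0, nan]
-0.03 [nan, nan, nan, 70.0, 79.0, 93.0, 94.0, 95.0, 96.0, 97.0, 98.0, 93.0, 88.0, 82.0, 78.0, nan, 79.0, 113.0]
0.03 [58.0, 59.0, 62.0, 64.0, 80.0, 93.0, 94.0, 95.0, 96.0, 97.0, 98.0, 94.0, 88.0, 82.0, 78.0, 62.0, 59.0, nan]
0.045 [58.0, 59.0, 62.0, 64.0, 74.0, 90.0, 93.0, 94.0, 95.0, 96.0, 97.0, 91.0, 85.0, 80.0, 63.0, 62.0, 59.0, nan]
y ext [-0.0265  0.0697]
[-0.30066762 -1.11261956 -0.24403668] 0.08489035748070804 [0.50876415 0.08925638 0.0482333 ] [ 0.03938854  0.03135062 -0.00749928]
```

View pics/w5.png

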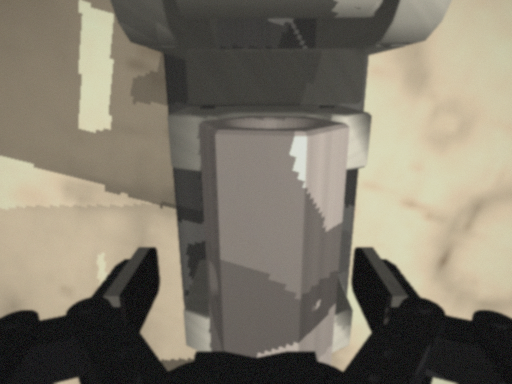

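The bar has turned but hangs about 11° short: its top slopes from (215,130) low to (305,130) high. I'll press it down on the high far side with the closed tips.

arm_command(commands=[[0.085,0,0,-0.04,0],[0.085,0,0,-0.04,0],[0.0,0,0.02,0,0],[0,0,0,0,0],[0,0,0,0,0]])

```text
clock: 4.4
ee_pos: [0.5276, 0.0944, 0.1277]
eef_rot: [-3.14, -0.0, 1.834]
ft_force: [-0.7, 0.7, -1.0]
width: 0.0437
finger_force: 0.0
```

arm_command(commands=[[0,0,0,0,0],[0,0,0,0.022,0],[0,0,0,0.006,0],[0,0,0,0.003,0],[0,0,0,0,0]])

```text
clock: 4.9
ee_pos: [0.5281, 0.0945, 0.0974]
eef_rot: [-3.142, -0.0, 1.834]
ft_force: [0.3, 0.5, 0.2]
width: -0.0001
finger_force: 0.0
```

```bash
python3 -c "
from h import *; look('w6')
from bench import readout;s=readout.get_state();print(s['ft_force'],s['width'],s['ee_pos'],s['torque'])"
```

```text
-0.06 [57.0, 59.0, 62.0, 64.0, nan, nan, nan, nan, nan, nan, nan, 94.0, 91.0, nan, nan, nan, 59.0, nan]
-0.03 [nan, nan, nan, 70.0, 154.0, 153.0, 95.0, 95.0, 95.0, nan, nan, 146.0, 147.0, nan, 76.0, nan, 156.0, 156.0]
0.03 [58.0, 59.0, 62.0, 64.0, 78.0, 92.0, 94.0, 95.0, 95.0, 96.0, 97.0, 94.0, 88.0, 81.0, 65.0, 62.0, 59.0, nan]
0.045 [58.0, 59.0, 62.0, 64.0, 73.0, 86.0, 93.0, 94.0, 95.0, 96.0, 96.0, 92.0, 86.0, 80.0, 64.0, 61.0, 59.0, nan]
y ext [-0.06    0.0698]
[-0.00346014 -0.94184592 -0.55158457] 4.1684172213586195e-05 [0.52810093 0.09447069 0.09755244] [-0.02985977  0.00808312  0.01206258]
```

arm_command(commands=[[0,0,0,0.002,0],[0,0,0,0.002,0],[0,0,0,0,0]])

```text
clock: 5.25
ee_pos: [0.5301, 0.0949, 0.0953]
eef_rot: [3.136, 0.001, 1.834]
ft_force: [4.3, 1.3, 10.8]
width: -0.0001
finger_force: 5.4
```

```bash
python3 -c "
from h import *; look('w6')
from bench import readout;s=readout.get_state();print(s['ft_force'],s['width'],s['ee_pos'],s['torque'])"
```

```text
-0.06 [57.0, 59.0, 62.0, 64.0, nan, nan, nan, nan, nan, nan, nan, 93.0, 90.0, nan, nan, nan, 58.0, nan]
-0.03 [nan, nan, nan, 71.0, 149.0, 152.0, 152.0, 94.0, 94.0, nan, nan, 145.0, 144.0, nan, 74.0, nan, 152.0, 155.0]
0.03 [58.0, 59.0, 62.0, 64.0, 77.0, 88.0, 94.0, 94.0, 95.0, 95.0, 95.0, 95.0, 88.0, 80.0, 74.0, 62.0, 59.0, nan]
0.045 [58.0, 59.0, 62.0, 64.0, 73.0, 83.0, 93.0, 94.0, 94.0, 94.0, 95.0, 93.0, 86.0, 78.0, 64.0, 62.0, 59.0, nan]
y ext [-0.06    0.0697]
[ 5.44092855  2.61696451 10.47181685] -0.00027501982740185026 [0.53000715 0.09484645 0.09530657] [ 0.4239933  -0.90433941  0.06780069]
```

arm_command(commands=[[0,0,0,0.002,0],[0,0,0,0.001,0],[0,0,0,0,0]])

```text
clock: 5.6
ee_pos: [0.5314, 0.0951, 0.0939]
eef_rot: [3.132, 0.001, 1.834]
ft_force: [8.7, 3.2, 20.8]
width: -0.0003
finger_force: 10.3
```

```bash
python3 -c "
from h import *; look('w6')
from bench import readout;s=readout.get_state();print(s['ft_force'],s['width'],s['ee_pos'],s['torque'])"
```

```text
-0.06 [57.0, 59.0, 62.0, 63.0, nan, nan, nan, nan, nan, nan, nan, 92.0, 89.0, nan, nan, nan, nan, nan]
-0.03 [nan, nan, nan, 72.0, 79.0, 151.0, 151.0, 94.0, 94.0, 94.0, nan, 145.0, 133.0, 146.0, 73.0, nan, nan, 153.0]
0.03 [58.0, 59.0, 62.0, 64.0, 77.0, 86.0, 94.0, 94.0, 94.0, 94.0, 94.0, 94.0, 88.0, 79.0, 71.0, 62.0, 59.0, nan]
0.045 [58.0, 59.0, 62.0, 64.0, 73.0, 82.0, 92.0, 93.0, 93.0, 93.0, 93.0, 93.0, 85.0, 77.0, 64.0, 62.0, 59.0, nan]
y ext [-0.0594  0.0699]
[ 7.84354357  3.52522527 20.84754612] 0.00019758286697262135 [0.53142503 0.09510449 0.09385025] [ 0.61565325 -1.35181854  0.02239368]
```

Profile is flat at z=94: seated after the first 60° index. Now I repeat it for the second.

arm_command(commands=[[0,0,0,-0.04,0],[0.085,0.002,-0.015,0,0],[0.085,0,0,0,0],[0.085,0,0,0,0],[0.085,0,0,0,0]])

```text
clock: 6.15
ee_pos: [0.5132, 0.0925, 0.1297]
eef_rot: [-3.141, -0.0, 1.834]
ft_force: [-0.0, -0.6, -0.4]
width: 0.0582
finger_force: 0.0
```

arm_command(commands=[[0.085,0,0,0.04,0],[0.085,0,0,0.038,0],[0.04,0,0,0,0],[0.04,0,0,0,0],[0.04,0,0,0,0]])

```text
clock: 6.65
ee_pos: [0.5141, 0.0926, 0.0539]
eef_rot: [3.14, 0.0, 1.834]
ft_force: [-0.4, -0.1, -2.6]
width: 0.0518
finger_force: 26.8
```

arm_command(commands=[[0.04,0,0,0,0],[0.04,0,0,-0.008,0],[0.04,0,0,-0.01,0],[0.04,0,0,-0.01,0],[0.04,0,0,0,0]])

```text
clock: 7.15
ee_pos: [0.5139, 0.0926, 0.0823]
eef_rot: [3.139, 0.0, 1.834]
ft_force: [-0.2, -0.2, -4.0]
width: 0.0517
finger_force: 27.4
```

```bash
python3 -c "
from h import *; look('w7')
from bench import readout;s=readout.get_state();print(s['ft_force'],s['width'],s['ee_pos'],s['torque'])"
```

```text
-0.06 [nan, 61.0, 61.0, 100.0, 102.0, nan, nan, nan, nan, nan, nan, nan, nan, 103.0, 100.0, 61.0, 60.0, nan]
-0.03 [nan, nan, nan, 102.0, 107.0, 116.0, 122.0, 123.0, 123.0, 123.0, 123.0, 122.0, 115.0, 107.0, 105.0, nan, nan, 138.0]
0.03 [58.0, 59.0, 61.0, 101.0, 107.0, 115.0, 122.0, 122.0, 122.0, 123.0, 123.0, 122.0, 115.0, 107.0, 101.0, 61.0, 59.0, nan]
0.045 [58.0, 59.0, 62.0, 64.0, 103.0, 112.0, 121.0, 122.0, 122.0, 122.0, 122.0, 121.0, 111.0, 103.0, 64.0, 61.0, 59.0, nan]
y ext [-0.0313  0.0694]
[-0.49821599 -0.85161871 -3.63161275] 0.05176885287290938 [0.51353194 0.09257801 0.0813479 ] [-0.01202399 -0.02036872 -0.01314505]
```

View pics/w7.png

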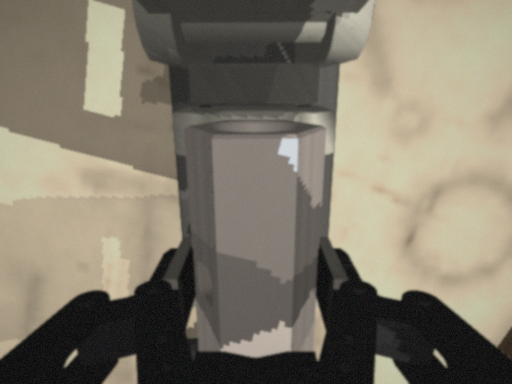

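The bar is held level again (columns 213–297, top at z=122), so I repeat the tipping press.

arm_command(commands=[[0.04,0,-0.011,0,0],[0.04,0,0,0.011,0],[0.04,0,0,0.004,0],[0.04,0,0,0.003,0],[0.04,0,0,0.003,0]])

```text
clock: 7.7
ee_pos: [0.506, 0.0904, 0.0611]
eef_rot: [3.133, 0.001, 1.834]
ft_force: [14.2, 6.8, 13.4]
width: 0.0512
finger_force: 23.4
```

arm_command(commands=[[0.04,0,0,0.003,0],[0.04,0,0,0.003,0],[0.04,0,0,0.003,0]])

```text
clock: 8.0
ee_pos: [0.5057, 0.0902, 0.0516]
eef_rot: [3.134, 0.001, 1.834]
ft_force: [12.1, 2.8, 6.1]
width: 0.0458
finger_force: 24.4
```

```bash
python3 -c "
from h import *; look('w8')
from bench import readout;s=readout.get_state();print(s['ft_force'],s['width'],s['ee_pos'],s['torque'])"
```

```text
-0.03 [nan, nan, 94.0, 96.0, 74.0, 101.0, 105.0, 105.0, 103.0, 100.0, 98.0, 96.0, 91.0, nan, nan, 109.0, 114.0, 113.0]
0.03 [58.0, 58.0, 93.0, 96.0, 99.0, 102.0, 105.0, 106.0, 103.0, 101.0, 98.0, 96.0, nan, 62.0, 64.0, 62.0, 59.0, nan]
0.045 [58.0, 59.0, 63.0, 94.0, 97.0, 101.0, 104.0, 105.0, 102.0, 99.0, 97.0, 94.0, 53.0, 62.0, 64.0, 62.0, 59.0, nan]
y ext [-0.0207  0.0697]
[11.64486611  3.20365823  6.42880015] 0.04588690315616284 [0.50558066 0.09016002 0.05111233] [ 0.45140996 -1.75181497 -0.08510745]
```

arm_command(commands=[[0.04,0,0,-0.006,0],[0.04,0,0.006,0,0],[0.04,0,0,0.004,0],[0.04,0,0,0.002,0],[0.04,0,0,0.001,0]])

```text
clock: 8.55
ee_pos: [0.5085, 0.0913, 0.0492]
eef_rot: [3.141, 0.0, 1.834]
ft_force: [0.4, 1.8, 7.6]
width: 0.046
finger_force: 25.3
```

arm_command(commands=[[0.085,0,0,0,0],[0.085,0,0,0,0],[0.085,0,0,0,0],[0.085,0,0,-0.04,0],[0.085,0,0,-0.04,0]])

```text
clock: 9.05
ee_pos: [0.5076, 0.0911, 0.1296]
eef_rot: [-3.139, -0.0, 1.834]
ft_force: [0.4, 0.4, 0.1]
width: 0.085
finger_force: 0.0
```

```bash
python3 -c "
from h import *; look('w9')
from bench import readout;s=readout.get_state();print(s['ft_force'],s['width'],s['ee_pos'],s['torque'])"
```

```text
-0.06 [nan, 59.0, 62.0, 64.0, 78.0, 92.0, 94.0, 95.0, 96.0, 96.0, 97.0, 94.0, 88.0, 82.0, 77.0, 62.0, 59.0, nan]
-0.03 [nan, nan, nan, 70.0, 78.0, 92.0, 94.0, 95.0, 95.0, 96.0, 97.0, 94.0, 88.0, 82.0, 78.0, nan, 153.0, nan]
0.03 [58.0, 60.0, 62.0, 65.0, 79.0, 92.0, 94.0, 95.0, 96.0, 97.0, 97.0, 94.0, 88.0, 82.0, 77.0, 62.0, 59.0, nan]
0.045 [58.0, 59.0, 62.0, 64.0, 75.0, 89.0, 94.0, 94.0, 95.0, 96.0, 97.0, 92.0, 85.0, 80.0, 64.0, 62.0, 59.0, nan]
y ext [-0.0641  0.0696]
[ 2.10796152 -0.53398296  9.12613462] 0.08468102805640522 [0.51041713 0.09147657 0.13676627] [-0.02006806 -0.04314714 -0.05010795]
```

View pics/w9.png

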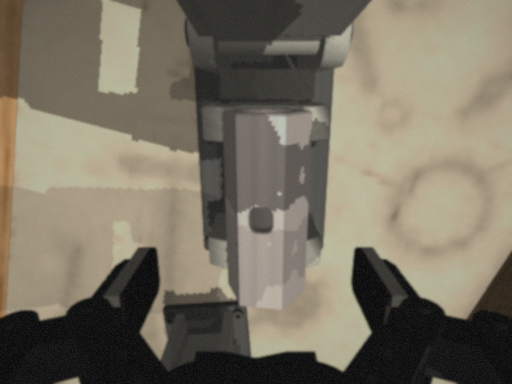

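The port now shows on the top flat at (260,219). The same 11° hang remains, so I press it down again.

arm_command(commands=[[0.0,0,0.019,0,0],[0,0,0,0,0],[0,0,0,0,0],[0,0,0,0.022,0],[0,0,0,0.006,0]])

```text
clock: 9.6
ee_pos: [0.5251, 0.0959, 0.0992]
eef_rot: [-3.138, -0.001, 1.834]
ft_force: [-0.6, -0.6, -0.3]
width: 0.0119
finger_force: 0.0
```

arm_command(commands=[[0,0,0,0.004,0],[0,0,0,0.003,0],[0,0,0,0.003,0],[0,0,0,0,0]])

```text
clock: 10.0
ee_pos: [0.5286, 0.0965, 0.094]
eef_rot: [3.135, 0.001, 1.834]
ft_force: [3.5, 2.5, 15.1]
width: 0.0004
finger_force: 7.5
```

```bash
python3 -c "
from h import *; look('w10')
from bench import readout;s=readout.get_state();print(s['ft_force'],s['width'],s['ee_pos'],s['torque'])"
```

```text
-0.06 [nan, 59.0, 61.0, nan, nan, 57.0, nan, nan, nan, nan, nan, 94.0, 90.0, nan, nan, nan, nan, nan]
-0.03 [nan, nan, nan, 72.0, 77.0, 86.0, 94.0, 93.0, 56.0, 55.0, 56.0, 139.0, 139.0, nan, nan, nan, 154.0, 154.0]
0.03 [58.0, 59.0, 62.0, 65.0, 77.0, 86.0, 94.0, 94.0, 94.0, 94.0, 94.0, 94.0, 88.0, 79.0, 72.0, 62.0, 59.0, nan]
0.045 [58.0, 59.0, 62.0, 64.0, 73.0, 82.0, 91.0, 93.0, 93.0, 93.0, 93.0, 93.0, 86.0, 77.0, 64.0, 62.0, 59.0, nan]
y ext [-0.0606  0.0697]
[ 2.66651693  2.17704889 14.16099492] -1.0021719454622937e-05 [0.52862927 0.09652609 0.09393819] [ 0.32131158 -0.53039174 -0.02178572]
```

Seated with the port up (a hole at y≈-0.02 on the top flat). Next I move round to the open end to push the bar home.

arm_command(commands=[[0,0,0,-0.045,0],[0,-0.047,-0.013,0,0],[0,-0.047,0,0,0],[0,0,0,0,0]])

```text
clock: 10.45
ee_pos: [0.5394, -0.0021, 0.1372]
eef_rot: [3.14, 0.001, 1.83]
ft_force: [-1.3, 0.2, 0.3]
width: 0.0001
finger_force: 0.0
```

```bash
python3 -c "
from h import *; c,L=look('w11')
q=L[(abs(L[...,0])<.012)&(abs(L[...,2]-.094)<.003)&(L[...,1]<.06)]; print(np.percentile(q[:,1],[0.3,1,99,99.7]))
q=L[(abs(L[...,0])<.02)&(abs(L[...,1])<.03)&(L[...,2]<.085)&(L[...,2]>.03)]; print('port',len(q),np.median(q,0))
from bench import readout;s=readout.get_state();print(s['ft_force'],s['width'],s['ee_pos'],s['torque'])"
```

```text
-0.06 [57.0, 59.0, 62.0, 64.0, 77.0, 85.0, 93.0, 94.0, 94.0, 94.0, 94.0, 94.0, 89.0, 80.0, 72.0, 62.0, 59.0, 58.0]
-0.03 [nan, nan, nan, 71.0, 77.0, 85.0, 93.0, 94.0, 94.0, 94.0, 94.0, 94.0, 88.0, 80.0, 73.0, nan, nan, nan]
y ext [-0.0657  0.0102]
[-0.06597016 -0.06527702  0.00979468  0.010168  ]
port 1111 [-0.00096256 -0.00315804  0.0563321 ]
[0.24819118 0.20990289 0.30923367] 0.0003479107904820285 [ 5.38906722e-01 -8.07236307e-05  1.36820634e-01] [-0.00760843  0.05154637  0.0431172 ]
```

arm_command(commands=[[0,0,0,0.045,0],[0,0.01,0,0.01,0],[0,0.012,0,0,0],[0,0.003,0,0,0],[0,0.002,0,0,0]])

```text
clock: 11.0
ee_pos: [0.532, 0.0291, 0.0828]
eef_rot: [3.14, 0.001, 1.836]
ft_force: [0.2, -2.4, -0.2]
width: -0.0001
finger_force: 1.1
```

arm_command(commands=[[0,0.002,0,0,0],[0,0.002,0,0,0],[0,0.001,0,0,0],[0,0,0,0,0]])

```text
clock: 11.4
ee_pos: [0.5312, 0.0316, 0.0824]
eef_rot: [3.139, 0.003, 1.834]
ft_force: [3.0, -11.6, 4.5]
width: 0.0002
finger_force: 6.4
```

arm_command(commands=[[0,0.002,0,0,0],[0,0.001,0,0,0],[0,0,0,0,0]])

```text
clock: 11.7
ee_pos: [0.5314, 0.0321, 0.0828]
eef_rot: [3.138, 0.007, 1.833]
ft_force: [7.7, -32.9, 3.5]
width: 0.0001
finger_force: 17.1
```

arm_command(commands=[[0,-0.03,0,0,0],[0,-0.01,0,-0.04,0],[0,0,0,-0.01,0],[0,0,0,0,0]])

```text
clock: 12.1
ee_pos: [0.5406, -0.0029, 0.1331]
eef_rot: [3.138, 0.001, 1.834]
ft_force: [-0.6, 0.0, -0.1]
width: -0.0002
finger_force: 0.0
```

```bash
python3 -c "
from h import *; c,L=look('w12')
q=L[(abs(L[...,0])<.012)&(abs(L[...,2]-.094)<.003)&(L[...,1]<.06)]; print(np.percentile(q[:,1],[0.3,1,99,99.7]))
q=L[(abs(L[...,0])<.02)&(abs(L[...,1])<.03)&(L[...,2]<.085)&(L[...,2]>.03)]; print('port',len(q),np.median(q,0))
from bench import readout;s=readout.get_state();print(s['ft_force'],s['width'],s['ee_pos'],s['torque'])"
```

```text
-0.06 [57.0, 59.0, 62.0, 64.0, 77.0, 85.0, 93.0, 94.0, 94.0, 94.0, 94.0, 94.0, 88.0, 80.0, 72.0, 62.0, 59.0, 57.0]
-0.03 [nan, nan, nan, 72.0, 77.0, 85.0, 93.0, 94.0, 94.0, 94.0, 94.0, 94.0, 88.0, 80.0, 73.0, nan, nan, nan]
y ext [-0.0594  0.0084]
[-0.05954213 -0.05890572  0.00797724  0.00826775]
port 1161 [-0.00118869  0.00290879  0.05627022]
[0.07142714 0.38227102 0.43885707] -0.0003234515585791048 [ 0.53990852 -0.00258555  0.13153243] [-0.02470132  0.00507541  0.0157277 ]
```

The bar is firmly on the stop: 33 N over the last 0.5 mm, and its end reads -59.5 mm. Next I go up and over to behind the leaf.

arm_command(commands=[[0,0,0,-0.045,0],[0,0,0,-0.045,0],[0,0,0,-0.045,0],[0,0,0,-0.045,0],[0,0,0,0,0]])

```text
clock: 12.65
ee_pos: [0.541, -0.0023, 0.3161]
eef_rot: [3.134, 0.002, 1.835]
ft_force: [-0.3, 0.4, -0.7]
width: 0.0001
finger_force: 0.0
```

arm_command(commands=[[0,0.048,0,0,0],[0,0.048,0,0,0],[0,0.048,0,0,0],[0,0.048,0,0,0],[0,0.048,0,0,0]])

```text
clock: 13.15
ee_pos: [0.4761, 0.231, 0.3096]
eef_rot: [-3.14, 0.0, 1.835]
ft_force: [1.1, -0.7, 0.0]
width: -0.0002
finger_force: 0.0
```

arm_command(commands=[[0,0.03,0,0,0],[0,0,0,0,0]])

```text
clock: 13.35
ee_pos: [0.4679, 0.2612, 0.3093]
eef_rot: [-3.139, -0.0, 1.839]
ft_force: [0.7, -0.5, 1.1]
width: 0.0004
finger_force: 0.0
```

```bash
cat > j.py <<'E'
import numpy as np
from bench import readout
s=readout.get_state();a=np.radians(15.25);d=s['ee_pos'][:2]-[.5124,.0988]
print('jig',(d@[np.cos(a),np.sin(a)]).round(4),(d@[-np.sin(a),np.cos(a)]).round(4),s['ee_pos'].round(4),s['ft_force'].round(1),s['eef_rot'].round(3))
E
python3 j.py
python3 - <<'E'
from h import *
from bench import vision
c=vision.camera("side");P=cloud(c);a=np.radians(15.25);ex=np.array([np.cos(a),np.sin(a)]);ey=np.array([-ex[1],ex[0]])
L=np.concatenate([(P[...,:2]-[.5124,.0988])@np.c_[ex,ey],P[...,2:]],-1)
for lo in np.arange(.14,.28,.02):
    q=L[(abs(L[...,0])<.035)&(L[...,1]<.15)&(L[...,1]>.05)&(L[...,2]>lo)&(L[...,2]<lo+.02)]
    if len(q): print(lo.round(2),len(q),np.median(q,0).round(3),q[:,2].max().round(3))
cv2.imwrite('pics/s2.png',c["image"][:,:,::-1])
E
```

```text
jig -0.0002 0.1684 [0.4679 0.2612 0.3093] [ 0.7 -0.5  1.1] [-3.139 -0.     1.839]
0.14 176 [0.001 0.106 0.15 ] 0.16
0.16 190 [0.002 0.109 0.17 ] 0.18
0.18 188 [0.    0.111 0.191] 0.2
0.2 204 [-0.001  0.114  0.21 ] 0.22
0.22 233 [0.001 0.117 0.231] 0.24
0.24 130 [0.001 0.118 0.25 ] 0.26
0.26 53 [-0.     0.117  0.263] 0.264
```

arm_command(commands=[[0,0,0,0.04,0],[0,0,0,0.029,0],[0,-0.03,0,0,0],[0,-0.02,0,0,0],[0,-0.016,0,0,0]])

```text
clock: 13.9
ee_pos: [0.4866, 0.1925, 0.2408]
eef_rot: [-3.139, -0.0, 1.833]
ft_force: [-0.3, 2.8, -1.5]
width: 0.0001
finger_force: 1.2
```

```bash
python3 j.py
```

```text
jig -0.0003 0.0972 [0.4866 0.1925 0.2408] [-0.3  2.8 -1.5] [-3.139 -0.     1.833]
```

arm_command(commands=[[0,-0.024,0,0,0],[0,-0.024,0,0,0],[0,-0.027,0,0.009,0],[0,-0.025,0,0.016,0],[0,0,0,0,0]])

```text
clock: 14.4
ee_pos: [0.5122, 0.0947, 0.2144]
eef_rot: [-3.137, -0.0, 1.831]
ft_force: [-0.1, -0.1, -0.5]
width: 0.0
finger_force: 0.0
```

```bash
python3 j.py
```

```text
jig -0.0013 -0.0039 [0.5122 0.0947 0.2144] [-0.1 -0.1 -0.5] [-3.137 -0.     1.831]
```

arm_command(commands=[[0,-0.018,0,0.021,0],[0,-0.018,0,0.026,0],[0,-0.011,0,0.028,0],[0,0,0,0,0]])

```text
clock: 14.8
ee_pos: [0.5234, 0.0513, 0.139]
eef_rot: [-3.136, -0.001, 1.833]
ft_force: [-0.3, -0.0, 0.4]
width: -0.0001
finger_force: 0.0
```

```bash
python3 j.py;  python3 - <<'E'
from h import *
from bench import vision
c=vision.camera("side");cv2.imwrite('pics/s3.png',cv2.resize(c["image"][130:290,200:370,::-1],None,fx=3,fy=3))
E
```

```text
jig -0.0019 -0.0487 [0.5234 0.0513 0.139 ] [-0.3 -0.   0.4] [-3.136e+00 -1.000e-03  1.833e+00]
```

View pics/s3.png

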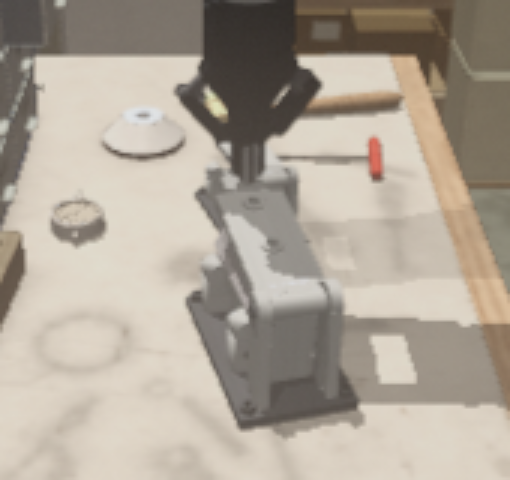

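The side view shows the leaf following down, with the fingertips on its tab at about (248,175). I press it shut.

arm_command(commands=[[0,-0.004,0,0.014,0],[0,-0.003,0,0.01,0],[0,0,0,0.005,0],[0,0,0,0.003,0],[0,0,0,0,0]])

```text
clock: 15.35
ee_pos: [0.5267, 0.0456, 0.1101]
eef_rot: [-3.141, -0.0, 1.835]
ft_force: [-0.4, 0.3, 0.1]
width: 0.0001
finger_force: 0.0
```

```bash
python3 j.py
```

```text
jig -0.0002 -0.0551 [0.5267 0.0456 0.1101] [-0.4  0.3  0.1] [-3.141 -0.     1.835]
```

arm_command(commands=[[0,0,0,0.002,0],[0,0,0,0.002,0],[0,0,0,0.001,0],[0,0,0,0,0]])

```text
clock: 15.75
ee_pos: [0.5272, 0.0456, 0.1069]
eef_rot: [3.14, 0.0, 1.834]
ft_force: [-7.2, 0.2, 16.6]
width: -0.0002
finger_force: 8.7
```

```bash
python3 j.py
```

```text
jig 0.0003 -0.0552 [0.5272 0.0456 0.1069] [-7.2  0.2 16.6] [3.14  0.    1.834]
```

Contact at z = 0.107 with 17 N means the leaf is shut. I retreat and check.

arm_command(commands=[[0,0,0,-0.03,0],[0,0,0,-0.045,0],[0,0,0,-0.045,0],[0,0,0,0,0],[0,0,0,0,0]])

```text
clock: 16.25
ee_pos: [0.527, 0.0455, 0.2259]
eef_rot: [3.14, 0.0, 1.834]
ft_force: [0.9, 0.1, -1.8]
width: -0.0004
finger_force: 0.0
```

```bash
python3 j.py
python3 - <<'E'
from h import *
from bench import vision
c,L=look('w13')
for n,k in (('w',c),('scene',vision.camera('scene'))):
    P=cloud(k);a=np.radians(15.25);ex=np.array([np.cos(a),np.sin(a)]);ey=np.array([-ex[1],ex[0]])
    L=np.concatenate([(P[...,:2]-[.5124,.0988])@np.c_[ex,ey],P[...,2:]],-1)
    for y in (-.065,-.05,-.01,.015,.05):
        q=L[(abs(L[...,0])<.016)&(abs(L[...,1]-y)<.006)&(L[...,2]>.06)&(L[...,2]<.14)]
        if len(q): print(n,y,len(q),np.median(q[:,2]).round(4))
    for nm in (['scene'] if n=='scene' else []):
        z0=dict(np.load('scene0.npz')); d=np.abs(cloud(z0)-P)[...,2]>.01; print('changed',d[215:330,245:360].sum())
E
```

```text
jig 0.0001 -0.0552 [0.527  0.0455 0.2259] [ 0.9  0.1 -1.8] [3.14  0.    1.834]
-0.06 [nan, 59.0, nan, 72.0, 78.0, 107.0, 107.0, 107.0, 107.0, 107.0, 107.0, 107.0, 106.0, 80.0, 73.0, nan, 59.0, nan]
-0.03 [nan, nan, 107.0, 108.0, 108.0, 108.0, 108.0, 109.0, 109.0, 109.0, 109.0, 108.0, 108.0, 108.0, 108.0, nan, nan, nan]
0.03 [nan, 59.0, 108.0, 108.0, 108.0, 108.0, 108.0, 108.0, 109.0, 109.0, 108.0, 108.0, 108.0, 108.0, 108.0, nan, 59.0, 57.0]
0.045 [57.0, 59.0, 108.0, 108.0, 108.0, 108.0, 108.0, 108.0, 108.0, 108.0, 108.0, 108.0, 108.0, 108.0, 108.0, nan, 59.0, nan]
y ext [-0.0688  0.0695]
w -0.065 522 0.1069
w -0.05 554 0.1072
w -0.01 668 0.108
w 0.015 722 0.108
w 0.05 814 0.1081
scene -0.065 31 0.1041
scene -0.05 30 0.1038
scene -0.01 26 0.106
scene 0.015 26 0.105
scene 0.05 20 0.1059
changed 0
```

The leaf is level at 107 mm along its whole length, so it is fully shut with the plug in the port. The area around the hammer and hex key shows no change.

```bash
python3 -c "
from bench import bot; print(bot.hand_in())"
```

```text
the job is handed in; nothing more can be done
None
```

The hex body is in the nest with its port up and pushed home against the stop, the leaf reads fully shut, and the job was handed in at about 16 s; no verdict came back from the judging.

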